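# Park the tall stirrup bottle in its bay and shut the guard

## Robot

A 6-joint arm with a two-finger parallel gripper is mounted at the origin on the work surface. World frame = base frame: x ahead of the robot, y to its left, z up, the work surface at z = 0. Lengths are in m, angles in rad, forces in N, time in s.
With the tool pointing down it reaches from about 0.325 to 0.775 m from the base axis. Payload 9.3 kg.
Tool frame: the origin (TCP) lies between the finger pads; the fingertips stand 25 mm ahead of it and the grasp point (between the pads) lies 6 mm ahead of it; z points along the fingers, y is the line along which they close (so a half turn about z gives the same grasp; the last joint's range is limited). The gripper opens to 85 mm and grips with 20 to 120 N. Pads are 22 mm wide; open, the fingers measure 114 mm over their backs; the gripper's body (76 mm by 85 mm) begins 54 mm behind the grasp point. The pads swing forward as they close: fully open they stand 13 mm farther back than shut.
Start: joints at [-1.319, 0.259, 0.021, 1.334, 0, 1.418], TCP at [0.217, -0.506, 0.256] pointing down, gripper open.
Joint ranges: [-3.04, 3.04], [-0.91, 1.82], [-1.04, 1.36], [-1.92, 1.95], [-1.52, 1.45], [-3.14, 3.14]. Speed limits (rad/s): [2.22, 2.22, 2.79, 3.14, 3.14, 3.14].

## Interface

Orientations are given as a unit quaternion [w, x, y, z].
In Python, from workcell import bot gives the robot as it stands.
- The arm moves only by the tool carry_out, never from a script. Its argument "plan" is a list of rows, each a list of 3 entries, a list of its own where there are three numbers: the opening, from 0 (shut) to 1 (fully open), then the shift along the tool's x, y, z in m, then the turn about the tool's z in degrees. In form: [[fingers, [dx, dy, dz], spin], ...]. A call has 1 to 5 rows; each row shifts and turns the commanded pose from where the row before left it, along the tool's axes as they then stand; what a row does not reach is not made up. A row lasts 1/8 s, in which the tool goes at most 62.5 mm and 10.7 degrees, less where a joint would pass 70% of its speed; a pose out of reach is approached as far as the arm can. A call with a gripper value outside its range is refused whole. The fingers move at their own pace and stop on an object; the grip force is fixed at half the most. Time passes only in rows, so rows that do not move let the fingers close. It gives the time, the measured TCP pose, the force and the opening at its end, in the units of the state.
- bot.observe(): the state, without advancing time (a new reading comes with each control period).
- bot.snapshot(name): name is "scene" or "top" or "wrist"; returns a dict with "img" (420x560x3 uint8, red, green, blue), "range_z" (420x560 float32, m along the optical axis (not along the pixel's ray), 0 where there is no reading), "fx", "fy", "cx", "cy" (pixels), "rvec" (rotation vector, rad) and "tvec" (3), from world to camera coordinates, as OpenCV has them. Camera axes: x right, y down, z forward; pixel columns grow to the right and rows downward; lengths in m; the calibration is good to about 2 mm. A picture is of the moment at which its call begins.
- bot.close_job(): hands the job in, once; it reports no verdict.
The state is a dict: "time_s": time; "qpos": joint angles; "dq": joint speeds; "tau": joint torques, N m; "tool_pos": TCP position; "tool_rot": TCP orientation; "force": force on the tool from outside, world axes, zero at the start; "ft_torque": the same for the moment, N m; "opening": finger opening in m.
Only numpy, scipy, OpenCV 4.12 (cv2) and the standard library are available. Lean on these libraries where they do the work, as an engineer would, in place of code of your own. Each camera call takes 0.05 s, during which the arm holds its last target. There are 200 camera calls.

## Task

With your fingers low against its body, gently push the tall terracotta bottle across the bench, upright and never lifted, through the open mouth of the low blue-grey steel bay until it rests against the bay's back wall. Then push the yellow post of the guard so that its bar slides fully shut across the mouth behind the bottle. Leave the other pots and the brush where they are.

Things in the scene. Friction and masses are not known exactly. Their poses are not given: they have to be found in the camera images.
- bottle: Tall narrow terracotta stirrup-spout bottle, cream band, 208 mm high, 0.3 to 0.55 kg. Upright cylinder of 56 mm diameter up to 105 mm, then shoulder, stirrup loop 49 mm wide, 16 mm spout. Origin: centre of its flat underside; z up. Slides if pushed within about 30 mm of the bench, tips if pushed high; tilt the hand back about 35 degrees to clear its upper part.
- bay: Fixed low steel bay, open above and at its mouth, floor flush with the bench. Origin: floor centre, z up. Mouth faces its -y; the bottle enters along +y. Inside 92 mm wide (x +-46); sides y -36 to +36, back wall's inner face y = +36 mm, so the bottle's axis ends at y = +8. Walls 6 to 10 mm thick, 34 mm high. Outside the mouth the guard's fixed guide: x -162 to -52, y -55 to -38, 28 mm high.
- guard (a joint): Travel of the guard bar along the bay's +x, in m: 0 = open, clear of the mouth; 0.100 = fully shut at its rigid end stop, bar right across the mouth. Aluminium bar 8 mm thick (bay y -52 to -44 mm), 9 to 23 mm above the bench, friction about 2 N; stays where it is left. Starts open (0 to 12 mm).
- guard_post (a point): Centre of the top of the guard's upright yellow post, 54 mm above the bench: diameter 16 mm, free to push from 25 to 54 mm above the bench; a flat bracket 20 mm wide along the bar, top at 23 mm, joins it to the bar. In the bay's frame it lies at x = -115 mm + guard travel, y = -95 mm. Push it along the bay's +x.
- bird_pot: Small ochre bird-shaped pot, 82 mm high, 68 mm wide, about 100 mm from beak to tail; bystander. Origin: centre of its underside.
- jar: Squat dark jar, 70 mm in diameter, 74 mm high; bystander. Origin: centre of its underside.
- bowl: Small cream bowl, 72 mm across, 36 mm high; bystander. Origin: centre of its underside.
- brush: Brush, 170 mm long, lying on the bench; bystander. Origin: below the middle of its length.
Not all that is in view belongs to the job. What is shaped like the bottle but green or turquoise is not meant.

How it is judged:
On the way, in this order (a step that is already met when the one before it is completed fails the run):
1. the bottle stands upright in the bay against its back wall (y of bottle in the frame of bay between 0 and 0.014 m and x of bottle in the frame of bay between -0.022 and 0.022 m and angle between bottle's own z axis and vertical below 0.08 rad), for 0.2 s.
2. the guard bar is shut across the mouth (value of joint guard above 0.09 m), for 0.2 s.
At the end, for the whole second after the job is handed in: The bottle stands upright (within 0.05 rad) and still on the bench inside the bay, its side within 8 mm of the back wall, and the guard is within 10 mm of fully shut (y of bottle in the frame of bay between 0 and 0.014 m and x of bottle in the frame of bay between -0.022 and 0.022 m and angle between bottle's own z axis and vertical below 0.05 rad and height (world z) of bottle below 0.004 m and linear speed of bottle below 0.02 m/s and value of joint guard above 0.09 m); the robot touches nothing.
It fails at once if the bottle tipped (more than 0.25 rad) (angle between bottle's own z axis and vertical above 0.25 rad).
It fails at once if the bottle was lifted off the bench (height (world z) of bottle above 0.012 m).
It fails at once if the bottle was handled high up instead of pushed low (fingers touch it with the grasp point over 80 mm above the bench) (contact force between the fingers and bottle above 0.5 N and height (world z) of the grasp point above 0.08 m).
It fails at once if the bottle was squeezed or pressed hard (more than 35 N) (contact force between the fingers and bottle above 35 N).
It fails at once if a bystander was disturbed (moved more than 15 mm) (distance of any of bird_pot, jar, bowl, brush from where it was at the start of the episode above 0.015 m).
It also fails if it takes over 69 s, if anything falls off the work surface, if the arm or the gripper's body presses on something with over 40 N, if the wrist force passes 120 N, or if a joint passes its speed limit or range.

## Working session

There is one attempt and no reset: what is moved stays moved. The work goes in short steps, Python scripts to look and compute and a tool call to move; the robot and the scene stay as the last step left them, time stands still between calls to the robot, and variables do not carry over. Pictures are saved under pics/ and viewed, on a budget of 10 in all, crops included, one or two more only if the job needs it, and the job is handed in when it is done.

Besides the shell and the picture viewer there is one more tool, called after "Call:" as a command line: name --argument value ..., lists and objects as JSON in quotes. carry_out: Moves the arm, as the interface text tells. Its arguments: {"type":"object","properties":{"plan":{"type":"array"}},"required":["plan"]}

```bash
mkdir -p pics; cat > h.py <<'E'
import numpy as np, cv2
from workcell import bot
def snap(n,save=None):
    s=bot.snapshot(n)
    if save: cv2.imwrite('pics/'+save,cv2.cvtColor(s['img'],cv2.COLOR_RGB2BGR))
    R=cv2.Rodrigues(np.array(s['rvec'],float))[0]; t=np.array(s['tvec'],float).ravel()
    v,u=np.mgrid[:420,:560]; z=s['range_z']
    P=np.stack([(u-s['cx'])/s['fx']*z,(v-s['cy'])/s['fy']*z,z],-1)
    W=(P-t)@R
    W[z==0]=np.nan
    s['W']=W; s['R']=R; s['t']=t
    return s
E
python3 - <<'E'
from h import *
a=snap('top','top1.png');b=snap('scene','scene1.png')
np.savez('s1.npz',top=a['W'],scene=b['W'],ti=a['img'],si=b['img'])
for s in(a,b): print(-s['R'].T@s['t'])
print(bot.observe())
E
```

```text
[ 0.51399436 -0.02912927  1.12887035]
[1.07007668 0.39949512 0.8500005 ]
{'time_s': 0.1, 'qpos': array([-1.31862205e+00,  2.59115454e-01,  2.08643516e-02,  1.33366064e+00,
       -9.81881211e-06,  1.41818377e+00]), 'dq': array([-0.00221479, -0.00175837,  0.00197912, -0.00028081, -0.0011686 ,
        0.00096716]), 'tau': array([ 4.34518341e-03, -5.56696200e+01,  3.45071447e+01,  1.16148233e-02,
       -2.14813322e-04, -3.97937555e-06]), 'tool_pos': array([ 0.2165393 , -0.50536353,  0.2557482 ]), 'tool_rot': array([-5.56773694e-04,  9.79588119e-01,  2.01014441e-01, -3.26550850e-05]), 'force': array([-0.16872218, -0.36177909, -0.00154064]), 'ft_torque': array([ 0.04884411,  0.02728212, -0.01342163]), 'opening': 0.08521115583803981}
```

View pics/top1.png

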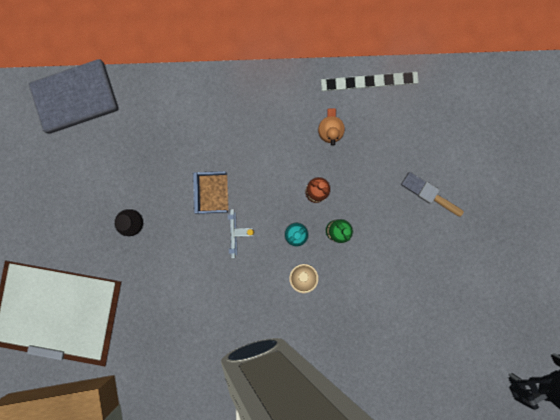

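View pics/scene1.png

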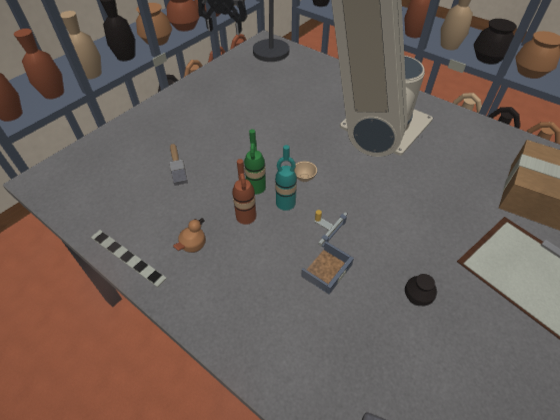

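The top view shows the bay at about (212,192) with its mouth facing right. The guard is at (235,232) with its yellow post at (250,232). The terracotta bottle is at (318,189), roughly in line with the mouth. The turquoise and green bottles sit below it, the bowl at (304,278) and the bird pot at (332,128).

```bash
python3 - <<'E'
from h import *
d=np.load('s1.npz'); W=d['top'];I=d['ti'];WS=d['scene'];IS=d['si']
for n,(u,v) in dict(bay=(212,192),bot=(318,189),post=(250,232),turq=(296,234),green=(340,231),bowl=(304,278),bird=(332,128)).items(): print(n,W[v,u].round(3))
def fit(W,I,lab):
    P=W.reshape(-1,3);C=I.reshape(-1,3).astype(int);hsv=cv2.cvtColor(I,cv2.COLOR_RGB2HSV).reshape(-1,3).astype(int)
    def reg(c,r,zl,zh): return (np.hypot(P[:,0]-c[0],P[:,1]-c[1])<r)&(P[:,2]>zl)&(P[:,2]<zh)
    return P,hsv,reg
for lab,(w,i) in dict(top=(W,I),scene=(WS,IS)).items():
    P,h,reg=fit(w,i,lab)
    c=W[189,318]
    m=reg(c,.06,.02,.1); q=P[m][:,:2]
    from scipy.optimize import least_squares
    r=least_squares(lambda p:np.hypot(*(q-p).T)-.028,q.mean(0),loss='soft_l1',f_scale=.002); print(lab,'bottle',r.x.round(4),len(q),'rms',np.abs(r.fun).mean())
    b=W[192,212]
    m=reg(b,.09,.026,.042); q=P[m][:,:2].astype(np.float32); 
    print(lab,'bay rim',cv2.minAreaRect(q),len(q),cv2.boxPoints(cv2.minAreaRect(q)).round(3).tolist())
    m=(h[:,0]>15)&(h[:,0]<32)&(h[:,1]>150)&reg(W[232,250],.04,.03,.07); print('post',m.sum(),P[m].mean(0).round(4),P[m][:,2].max())
    for n,(u,v) in dict(turq=(296,234),green=(340,231),bird=(332,128)).items():
        m=reg(W[v,u],.06,.02,.3);q=P[m];print(n,q.min(0).round(3),q.max(0).round(3))
    m=reg(W[192,212],.02,-.02,.03);print('floor z',np.nanmedian(P[m][:,2]))
E
```

```text
bay [ 0.603  0.167 -0.001]
bot [ 0.593 -0.1    0.133]
post [0.497 0.065 0.055]
turq [ 0.493 -0.045  0.206]
green [ 0.495 -0.147  0.129]
bowl [ 0.376 -0.066  0.008]
bird [ 0.744 -0.141  0.079]
top bottle [ 0.5963 -0.1031] 46 rms 0.0002790943134420241
top bay rim ((0.592454731464386, 0.15910908579826355), (0.12131122499704361, 0.09685654193162918), 1.6004120111465454) 346 [[0.5299999713897705, 0.20600000023841858], [0.5329999923706055, 0.10899999737739563], [0.6539999842643738, 0.1120000034570694], [0.6520000100135803, 0.20900000631809235]]
post 25 [0.4976 0.0646 0.0535] 0.05753085258102941
turq [ 0.465 -0.075  0.093] [ 0.519 -0.021  0.212]
green [ 0.469 -0.178  0.024] [ 0.524 -0.124  0.21 ]
bird [ 0.706 -0.177  0.023] [ 0.802 -0.111  0.084]
floor z 0.0011897919594386804
scene bottle [ 0.5951 -0.1014] 423 rms 0.0007542602707960397
scene bay rim ((0.5913003087043762, 0.16036194562911987), (0.12381023913621902, 0.09918060153722763), 0.7563748359680176) 408 [[0.5289999842643738, 0.20900000631809235], [0.5299999713897705, 0.10999999940395355], [0.6539999842643738, 0.1120000034570694], [0.652999997138977, 0.210999995470047]]
post 24 [0.5002 0.0691 0.0506] 0.055730452735422494
turq [ 0.471 -0.07   0.02 ] [ 0.519 -0.017  0.208]
green [ 0.474 -0.171  0.021] [ 0.525 -0.12   0.209]
bird [ 0.705 -0.171  0.02 ] [ 0.802 -0.108  0.083]
floor z 0.00042189246482091146
```

```bash
python3 - <<'E'
from h import *
d=np.load('s1.npz'); a=d['ti'][150:300,180:370];b=d['si'][120:300,220:430]
o=np.hstack([cv2.resize(a,(400,316),interpolation=2),cv2.resize(b,(369,316),interpolation=2)])
cv2.imwrite('pics/c1.png',o[:,:,::-1])
E
```

```text
(no output)
```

View pics/c1.png

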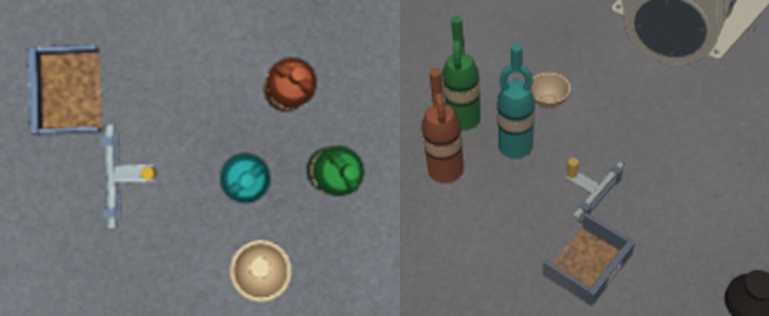

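```bash
python3 - <<'E'
from h import *
d=np.load('s1.npz')
for l,w,i in(('top',d['top'],d['ti']),('scene',d['scene'],d['si'])):
    h=cv2.cvtColor(i,cv2.COLOR_RGB2HSV); near=np.hypot(w[...,0]-.6,w[...,1]-.165)<.1
    m=(h[...,0]<25)&(h[...,1]>70)&near&(w[...,2]<.012)
    q=w[m][:,:2].astype(np.float32); r=cv2.minAreaRect(q); print(l,'floor',m.sum(),r,cv2.boxPoints(r).round(4).tolist(), q.min(0),q.max(0))
    # wall tops
    m=near&(w[...,2]>.030)&(w[...,2]<.040); q=w[m]
    print(' wall tops bbox',np.percentile(q,[1,50,99],axis=0).round(4).tolist())
    back=q[(q[:,1]>.197)&(abs(q[:,0]-.605)<.05)]
    if len(back)>5: print(' back line',np.polyfit(back[:,0],back[:,1],1),back[:,1].min(),back[:,1].max())
    g=np.hypot(w[...,0]-.5,w[...,1]-.11)<.09
    m=g&(w[...,2]>.005)&(w[...,2]<.035)&(w[...,0]<.555)&(w[...,1]>.095)
    q=w[m]; p=np.polyfit(q[:,0],q[:,1],1); print(' guide',len(q),p,'yaw deg',np.degrees(np.arctan(p[0])),q.min(0).round(4),q.max(0).round(4))
E
```

```text
top floor 969 ((0.6018548607826233, 0.16261684894561768), (0.09078563004732132, 0.0717194676399231), 1.2218265533447266) [[0.5557000041007996, 0.19750000536441803], [0.557200014591217, 0.1257999986410141], [0.6480000019073486, 0.12770000100135803], [0.6464999914169312, 0.19939999282360077]] [0.55603164 0.12701845] [0.64713395 0.19906667]
 wall tops bbox [[0.5492, 0.1259, 0.0306], [0.5997, 0.1975, 0.0339], [0.6528, 0.2069, 0.0382]]
 back line [0.00340373 0.19985515] 0.19701529776913926 0.20709636468703072
 guide 378 [0.1762911  0.03011939] yaw deg 9.998006323579393 [0.4179 0.0955 0.005 ] [0.5548 0.1853 0.0349]
scene floor 657 ((0.5909304618835449, 0.158270001411438), (0.07617325335741043, 0.06447407603263855), 0.900006115436554) [[0.552299976348877, 0.1898999959230423], [0.5533999800682068, 0.12540000677108765], [0.6294999718666077, 0.1265999972820282], [0.6284999847412109, 0.19110000133514404]] [0.552546  0.1255754] [0.6285884  0.19088504]
 wall tops bbox [[0.5484, 0.1297, 0.03], [0.6058, 0.2, 0.0332], [0.6525, 0.2099, 0.037]]
 back line [0.00358087 0.20251665] 0.19806755770422874 0.21024400494054912
 guide 432 [ 0.36204452 -0.05740241] yaw deg 19.90251146887551 [0.433  0.0957 0.0051] [0.555  0.1847 0.0348]
```

Call:
carry_out --plan '[[1, [0.03, 0.0, 0], 10], [1, [0.04, 0.0, 0], 10], [1, [0.05, 0.0, 0], 3], [1, [0.05, 0.0, 0], 0], [1, [0.05, 0, 0], 0]]'

```text
time_s: 0.72
tool_pos: [0.4346, -0.4812, 0.256]
tool_rot: [-0.0, 1.0, 0.002, -0.0]
force: [-0.8, -0.4, 0.6]
opening: 0.0852
```

Call:
carry_out --plan '[[1, [0.055, -0.02, 0], 0], [1, [0.055, -0.02, 0], 0], [1, [0.04, -0.04, 0], 0], [1, [0.015, -0.06, 0], 0], [1, [0, -0.06, 0], 0]]'

```text
time_s: 1.35
tool_pos: [0.5983, -0.279, 0.2547]
tool_rot: [-0.001, 1.0, 0.002, -0.001]
force: [-0.3, -0.7, -0.1]
opening: 0.0853
```

Call:
carry_out --plan '[[1, [0, -0.05, 0], 0], [1, [0, -0.01, 0], 0], [1, [0, 0, 0], 0]]'

```text
time_s: 1.72
tool_pos: [0.5973, -0.2207, 0.2563]
tool_rot: [0.0, 1.0, 0.002, -0.0]
force: [-0.3, -0.7, 0.4]
opening: 0.0852
```

```bash
python3 - <<'E'
from h import *
s=snap('scene','scene2.png'); t=bot.observe(); p=t['tool_pos']; print(p,t['qpos'].round(3))
for n in('scene','top','wrist'):
    s=snap(n,'w1.png' if n=='wrist' else None)
    Q=s['W'].reshape(-1,3); Q=Q[np.isfinite(Q).all(1)]-p
    Q=Q[(np.hypot(Q[:,0],Q[:,1])<.16)]
    print(n)
    for z in np.arange(-.04,.5,.01):
        q=Q[abs(Q[:,2]-z)<.005]
        if len(q)>4 and z+p[2]>.22: print(' %.3f'%z,len(q),q[:,:2].min(0).round(3),q[:,:2].max(0).round(3))
E
```

```text
[ 0.59725582 -0.22158091  0.25610751] [-0.487  0.411  0.248  1.407 -0.     2.652]
scene
 -0.010 28 [-0.008 -0.047] [0.013 0.055]
 0.000 65 [-0.01  -0.054] [0.013 0.058]
 0.010 73 [-0.01  -0.056] [0.013 0.058]
 0.020 61 [-0.01  -0.049] [0.013 0.058]
 0.030 52 [-0.009 -0.069] [0.015 0.072]
 0.040 143 [-0.012 -0.072] [0.016 0.076]
 0.050 146 [-0.012 -0.072] [0.019 0.075]
 0.060 158 [-0.012 -0.072] [0.02  0.074]
 0.070 147 [-0.012 -0.069] [0.021 0.073]
 0.080 185 [-0.011 -0.066] [0.022 0.071]
 0.090 174 [-0.012 -0.064] [0.015 0.071]
 0.100 53 [-0.015 -0.01 ] [0.036 0.039]
 0.110 144 [-0.026 -0.019] [0.04 0.04]
 0.120 151 [-0.027 -0.016] [0.04 0.04]
 0.130 159 [-0.022 -0.016] [0.039 0.04 ]
 0.140 158 [-0.026 -0.017] [0.039 0.04 ]
 0.150 237 [-0.031 -0.027] [0.038 0.038]
 0.160 108 [-0.02  -0.014] [0.037 0.038]
 0.170 149 [-0.025 -0.015] [0.037 0.038]
 0.180 205 [-0.027 -0.024] [0.039 0.04 ]
 0.190 171 [-0.027 -0.018] [0.04 0.04]
 0.200 200 [-0.029 -0.02 ] [0.038 0.039]
 0.210 188 [-0.025 -0.017] [0.037 0.038]
 0.220 161 [-0.024 -0.013] [0.041 0.042]
 0.230 299 [-0.025 -0.018] [0.049 0.04 
[... 1455 characters left out ...]
03  0.018] [0.064 0.121]
 0.380 241 [-0.103 -0.048] [0.065 0.121]
 0.390 306 [-0.103 -0.06 ] [0.063 0.122]
 0.400 667 [-0.103 -0.058] [0.06  0.122]
 0.410 3203 [-0.12  -0.055] [0.053 0.122]
 0.420 8567 [-0.158 -0.051] [0.043 0.12 ]
 0.430 5359 [-0.158  0.016] [-0.067  0.117]
 0.440 48 [-0.152  0.043] [-0.12  0.1 ]
wrist
 -0.010 454 [-0.011 -0.056] [0.012 0.048]
 0.000 1301 [-0.011 -0.058] [0.012 0.055]
 0.010 1671 [-0.011 -0.058] [0.013 0.055]
 0.020 1796 [-0.011 -0.058] [0.012 0.055]
 0.030 2016 [-0.002 -0.073] [0.015 0.071]
 0.040 9698 [-0.013 -0.076] [0.016 0.073]
 0.050 9452 [-0.011 -0.075] [0.019 0.073]
 0.060 11975 [ 0.002 -0.074] [0.019 0.071]
 0.070 1377 [ 0.015 -0.033] [0.021 0.03 ]
```

View pics/scene2.png

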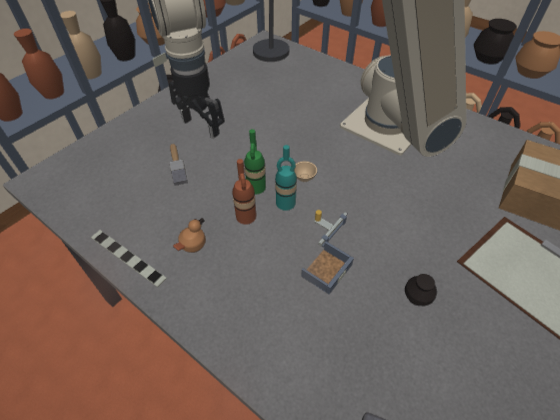

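View pics/w1.png

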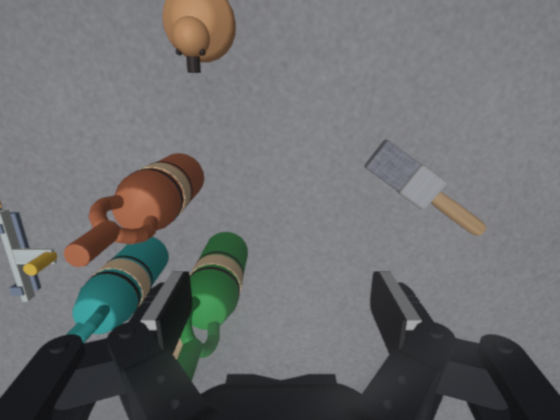

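The scene picture shows the gripper hanging behind the bottle at about (200,110). The wrist picture shows the open fingers, with a knuckle that bulges sideways. Depth gives the finger tip backs at ±57 mm and the knuckle at ±75 mm, about 42 mm above the tip. The moves can't tilt the hand, so I'll push with the open finger's low outer side while it is held almost on the bench. I'll test for tipping over a few millimetres first.

Call:
carry_out --plan '[[1, [0, 0, 0.06], 0], [1, [0, 0, 0.06], 0], [1, [0, 0, 0.06], 0], [1, [0, 0, 0.04], 0], [1, [0, 0, 0.015], 0]]'

```text
time_s: 2.55
tool_pos: [0.5959, -0.2215, 0.0185]
tool_rot: [-0.001, 1.0, 0.001, -0.002]
force: [0.3, 0.1, 0.3]
opening: 0.0854
```

```bash
cat >> h.py <<'E'
from scipy.optimize import least_squares
def bottle(c, s=None):
    """axis xy at z~.03 and z~.09 from scene depth, near xy c; terracotta colour only"""
    s=s or snap('scene'); W=s['W']; h=cv2.cvtColor(s['img'],cv2.COLOR_RGB2HSV)
    m=(np.hypot(W[...,0]-c[0],W[...,1]-c[1])<.045)&(((h[...,0]<14)|(h[...,0]>172))&(h[...,1]>90)|(W[...,2]>.06)&(W[...,2]<.1)&(h[...,0]<30)&(h[...,1]>40))
    q=W[m&(W[...,2]>.012)&(W[...,2]<.103)]
    # fit tilted cylinder: x=x0+a z, y=y0+b z
    f=lambda p:np.hypot(q[:,0]-p[0]-p[2]*q[:,2],q[:,1]-p[1]-p[3]*q[:,2])-.028
    r=least_squares(f,[c[0],c[1],0,0],loss='soft_l1',f_scale=.002)
    t=W[m&(W[...,2]>.195)&(W[...,2]<.215)]
    return r.x.round(4),len(q),np.abs(r.fun).mean().round(5),t.mean(0).round(4) if len(t) else None
E
python3 - <<'E'
from h import *
print(bot.observe()['tool_pos'])
s=snap('scene','scene3.png'); print(bottle((.596,-.102),s))
p=bot.observe()['tool_pos']; Q=s['W'].reshape(-1,3);Q=Q[np.isfinite(Q).all(1)]
Q=Q[(abs(Q[:,0]-p[0])<.022)&(Q[:,1]<p[1]+.085)&(Q[:,1]>p[1]+.03)]
for z in np.arange(.003,.14,.006):
    q=Q[abs(Q[:,2]-z)<.003]
    if len(q)>3: print('%.3f'%z,len(q),(np.percentile(q[:,1],96)-p[1]).round(4),q[:,0].min().round(3),q[:,0].max().round(3))
i=cv2.imread('pics/scene3.png')[80:260,150:390]; cv2.imwrite('pics/c3.png',cv2.resize(i,None,fx=3,fy=3,interpolation=2))
E
```

```text
[ 0.59586871 -0.22151776  0.018549  ]
(array([ 0.5949, -0.1016,  0.0022,  0.0036]), 462, np.float64(0.00073), array([ 0.5977, -0.0993,  0.2036]))
0.003 51 0.0797 0.576 0.618
0.015 8 0.0569 0.594 0.607
0.021 11 0.0583 0.591 0.609
0.027 10 0.0584 0.592 0.609
0.033 11 0.0584 0.592 0.607
0.039 7 0.0575 0.603 0.607
0.051 8 0.0703 0.606 0.61
0.057 24 0.0752 0.591 0.61
0.063 33 0.0739 0.588 0.613
0.069 25 0.0739 0.59 0.614
0.075 29 0.0732 0.585 0.616
0.081 29 0.0725 0.585 0.615
0.087 22 0.0731 0.586 0.61
0.093 16 0.0717 0.584 0.61
0.099 29 0.071 0.585 0.611
0.105 55 0.0706 0.585 0.611
0.111 46 0.0686 0.586 0.611
0.117 10 0.0393 0.59 0.607
0.123 16 0.0384 0.584 0.615
0.129 24 0.0388 0.575 0.617
0.135 24 0.0381 0.579 0.618
```

View pics/c3.png

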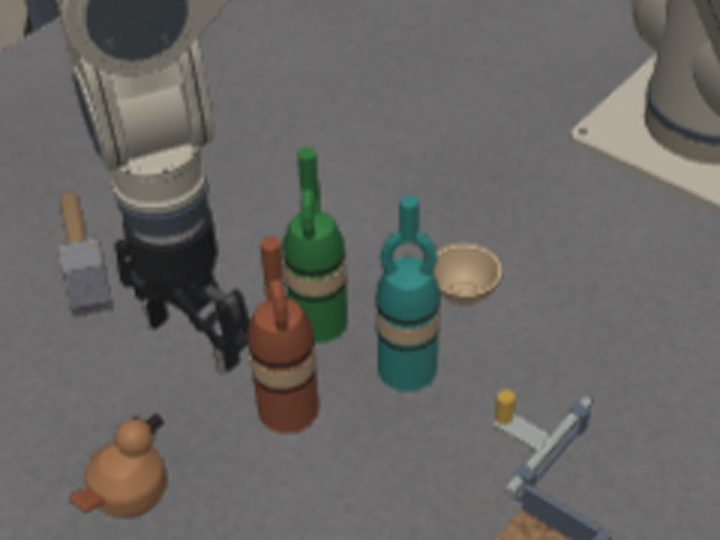

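The crop shows the gripper down at (200,290), with its leading finger beside the terracotta bottle at (285,360). Nothing has been touched. I'll lower it 4 mm and creep into contact.

Call:
carry_out --plan '[[1, [0, -0.005, 0.004], 0], [1, [0, -0.005, 0], 0], [1, [0, -0.004, 0], 0], [1, [0, -0.004, 0], 0], [1, [0, -0.004, 0], 0]]'

```text
time_s: 3.22
tool_pos: [0.5975, -0.1992, 0.018]
tool_rot: [0.001, 1.0, 0.002, 0.001]
force: [-0.7, -4.4, 2.8]
opening: 0.0853
```

```bash
python3 - <<'E'
from h import *
o=bot.observe();print(o['tool_pos'],o['force']); print(bottle((.596,-.098)))
E
```

```text
[ 0.59749711 -0.19918661  0.01802653] [-0.69158003 -4.4349009   2.804101  ]
(array([ 0.5938, -0.0998,  0.0116,  0.0693]), 445, np.float64(0.00089), array([ 0.5984, -0.0833,  0.2049]))
```

The bottle leans (0.07 rad) instead of sliding: the knuckle contact is too high. I'll back off and lift, then look for another way to tilt the hand.

Call:
carry_out --plan '[[1, [0, 0.006, 0], 0], [1, [0, 0.008, 0], 0], [1, [0, 0.02, -0.01], 0], [1, [0, 0, -0.06], -10], [1, [0, 0, -0.06], -10]]'

```text
time_s: 3.9
tool_pos: [0.5968, -0.2345, 0.149]
tool_rot: [-0.0, 0.984, 0.177, -0.0]
force: [0.7, -0.4, -0.9]
opening: 0.0853
```

```bash
python3 - <<'E'
from h import *
o=bot.observe();print(o['tool_pos'],o['force'],o['qpos']); print(bottle((.596,-.098)))
W=np.load('s1.npz')['top']
for n,(u0,u1,v0,v1) in dict(box=(0,125,370,420),tablet=(0,125,255,370),slab=(25,125,55,135),jar=(110,148,205,240)).items():
    q=W[v0:v1,u0:u1].reshape(-1,3); q=q[np.isfinite(q).all(1)&(q[:,2]>.012)]; print(n,q.min(0).round(3),q.max(0).round(3))
E
```

```text
[ 0.5968047  -0.23449022  0.14899529] [ 0.67104316 -0.40454869 -0.93558909] [-5.05132703e-01  4.58563601e-01  4.99156188e-02  1.16295329e+00
  1.13588652e-05  2.27965664e+00]
(array([ 5.939e-01, -1.001e-01,  5.300e-03, -5.000e-04]), 462, np.float64(0.00079), array([ 0.5967, -0.0981,  0.2041]))
box [0.034 0.406 0.012] [0.142 0.701 0.107]
tablet [0.185 0.444 0.012] [0.396 0.701 0.02 ]
slab [0.767 0.404 0.012] [0.953 0.631 0.037]
jar [0.496 0.337 0.023] [0.562 0.404 0.08 ]
```

Call:
carry_out --plan '[[1, [0, 0, -0.06], -10], [1, [0, 0, -0.06], -10], [1, [0, 0, -0.03], -10], [1, [0, 0, 0], -10], [1, [0, 0, 0], -10]]'

```text
time_s: 4.58
tool_pos: [0.5971, -0.2342, 0.2983]
tool_rot: [0.001, 0.817, 0.577, 0.0]
force: [-0.8, -0.7, -0.4]
opening: 0.0851
```

Call:
carry_out --plan '[[0, [0, 0, 0], -10], [0, [0, 0, 0], -9.6], [0, [0.06, 0, 0], 0], [0, [0.06, 0, 0], 0], [0, [0.06, 0, 0], 0]]'

```text
time_s: 5.2
tool_pos: [0.5978, -0.0526, 0.2978]
tool_rot: [0.0, 0.709, 0.705, 0.0]
force: [0.6, 0.2, -0.1]
opening: 0.0003
```

Call:
carry_out --plan '[[0, [0.06, 0, 0], 0], [0, [0.06, 0, 0], 0], [0, [0.06, 0, 0], 0], [0, [0.06, 0, 0], 0], [0, [0.06, 0, 0], 0]]'

```text
time_s: 5.82
tool_pos: [0.5994, 0.248, 0.298]
tool_rot: [0.0, 0.709, 0.705, 0.0]
force: [0.6, 0.2, -0.1]
opening: -0.0001
```

Call:
carry_out --plan '[[0, [0.05, -0.035, 0], 0], [0, [0.05, -0.035, 0], 0], [0, [0.05, -0.035, 0], 0], [0, [0.05, -0.035, 0], 0], [0, [0.05, -0.035, 0], 0]]'

```text
time_s: 6.45
tool_pos: [0.4246, 0.4985, 0.2979]
tool_rot: [0.0, 0.709, 0.705, 0.001]
force: [0.2, -0.8, -0.5]
opening: -0.0002
```

Call:
carry_out --plan '[[0, [0.03, -0.05, 0], 0], [0, [0.03, -0.05, 0], 0], [0, [0.03, -0.05, 0], 0], [0, [0.03, -0.05, 0], 0], [0, [0.03, -0.05, 0], 0]]'

```text
time_s: 7.08
tool_pos: [0.175, 0.6493, 0.2979]
tool_rot: [-0.0, 0.709, 0.705, 0.0]
force: [0.5, 0.7, 0.0]
opening: -0.0
```

Call:
carry_out --plan '[[0, [0.02, -0.06, 0], 0], [0, [0.0, -0.06, 0], 0], [0, [0.0, -0.06, 0], 0], [0, [0.0, -0.03, 0], 0], [0, [0.03, 0, 0], 0]]'

```text
time_s: 7.7
tool_pos: [-0.0356, 0.6985, 0.2994]
tool_rot: [-0.001, 0.708, 0.707, 0.001]
force: [0.6, 0.4, -0.7]
opening: -0.0002
```

```bash
python3 - <<'E'
from h import *
o=bot.observe();print(o['tool_pos'],o['tool_rot'],o['qpos'])
E
```

```text
[-0.03562646  0.69850547  0.29939988] [-7.04540754e-04  7.07578580e-01  7.06634045e-01  6.19003786e-04] [1.50184434e+00 5.31440878e-01 5.56393966e-01 1.59389026e+00
 2.48398672e-04 3.07397667e+00]
```

Call:
carry_out --plan '[[0, [0.06, 0, 0], 0], [0, [0.06, 0, 0], 0], [0, [0.06, 0, 0], 0]]'

```text
time_s: 8.07
tool_pos: [-0.0309, 0.8361, 0.2902]
tool_rot: [-0.011, 0.709, 0.705, 0.012]
force: [0.2, 1.2, 1.0]
opening: 0.0003
```

```bash
python3 - <<'E'
from h import *
o=bot.observe();print(o['tool_pos'],o['tool_rot'],o['qpos'])
E
```

```text
[-0.03089844  0.83605368  0.29022363] [-0.01050634  0.70879791  0.7052391   0.01153028] [1.50749958e+00 9.13177366e-01 1.29760907e+00 1.92403186e+00
 4.47566854e-04 3.08333643e+00]
```

The arm is at its reach limit, and the tool has started to tip with the fingertips leading towards +y, which is the tilt I need. I'll keep reaching.

Call:
carry_out --plan '[[0, [0.06, 0, 0], 0], [0, [0.06, 0, 0], 0], [0, [0.06, 0, 0], 0], [0, [0.06, 0, 0], 0], [0, [0, 0, 0], 0]]'

```text
time_s: 8.7
tool_pos: [-0.0235, 0.8492, 0.2661]
tool_rot: [-0.012, 0.708, 0.706, -0.0]
force: [0.1, -0.6, -0.2]
opening: -0.0001
```

```bash
cat >> h.py <<'E'
from scipy.spatial.transform import Rotation as Ro
def rep():
    o=bot.observe();w,x,y,z=o['tool_rot'];R=Ro.from_quat([x,y,z,w]).as_matrix()
    print(o['time_s'],o['tool_pos'].round(4),'z',R[:,2].round(3),'x',R[:,0].round(3),'tilt',np.degrees(np.arccos(-R[2,2])).round(1),'q',o['qpos'].round(3),'f',o['force'].round(1))
    return o,R
E
python3 -c "
from h import *
rep()"
```

```text
8.7 [-0.0235  0.8492  0.2661] z [-0.018  0.017 -1.   ] x [0.004 1.    0.017] tilt 1.4 q [1.494 0.971 1.364 1.948 0.019 3.069] f [ 0.1 -0.6 -0.2]
```

Call:
carry_out --plan '[[0, [-0.05, 0, -0.02], 0], [0, [-0.05, 0, -0.02], 0], [0, [0, 0, 0], 0]]'

```text
time_s: 9.07
tool_pos: [-0.024, 0.7723, 0.3011]
tool_rot: [-0.012, 0.708, 0.706, -0.001]
force: [-0.4, 0.3, 1.5]
opening: -0.0003
```

```bash
python3 -c "
from h import *
rep()"
```

```text
9.075 [-0.024   0.7723  0.3011] z [-0.018  0.016 -1.   ] x [0.003 1.    0.016] tilt 1.4 q [1.487 0.696 0.865 1.726 0.019 3.06 ] f [-0.4  0.3  1.5]
```

The tilt stays once it has been gained. Tilting outward needs joint 4 at its limit with the forearm raised while joint 3 stays free, so I'll go up instead of out.

Call:
carry_out --plan '[[0, [-0.05, 0, -0.06], 0], [0, [-0.05, 0, -0.06], 0], [0, [-0.03, 0, -0.06], 0], [0, [0, 0, -0.06], 0], [0, [0, 0, -0.06], 0]]'

```text
time_s: 9.7
tool_pos: [-0.0189, 0.6267, 0.5017]
tool_rot: [-0.043, 0.707, 0.705, 0.034]
force: [-0.4, 0.4, -0.6]
opening: -0.0
```

```bash
python3 -c "
from h import *
rep()"
```

```text
9.7 [-0.0189  0.6267  0.5017] z [-0.012  0.108 -0.994] x [0.005 0.994 0.108] tilt 6.2 q [1.457 0.427 0.911 1.949 0.024 3.033] f [-0.4  0.4 -0.6]
```

Call:
carry_out --plan '[[0, [0, 0, -0.06], 0], [0, [0, 0, -0.06], 0], [0, [0, 0, -0.06], 0], [0, [0, 0, -0.06], 0], [0, [0, 0, 0], 0]]'

```text
time_s: 10.32
tool_pos: [-0.0185, 0.5412, 0.6042]
tool_rot: [-0.097, 0.702, 0.698, 0.098]
force: [-0.0, 0.4, 0.4]
opening: 0.0
```

```bash
python3 -c "
from h import *
rep()"
```

```text
10.325 [-0.0185  0.5412  0.6042] z [ 0.003  0.273 -0.962] x [0.005 0.962 0.273] tilt 15.8 q [1.433 0.231 0.884 1.949 0.035 3.014] f [-0.   0.4  0.4]
```

Call:
carry_out --plan '[[0, [0, 0, -0.06], 0], [0, [0.01, 0, -0.06], 0], [0, [0.01, 0, -0.06], 0], [0, [0.01, 0, -0.06], 0], [0, [0, 0, 0], 0]]'

```text
time_s: 10.95
tool_pos: [-0.0236, 0.4688, 0.6876]
tool_rot: [-0.149, 0.692, 0.687, 0.165]
force: [0.7, -1.1, 0.3]
opening: 0.0002
```

```bash
python3 -c "
from h import *
rep()"
```

```text
10.95 [-0.0236  0.4688  0.6876] z [ 0.023  0.433 -0.901] x [0.003 0.901 0.433] tilt 25.7 q [1.416 0.086 0.91  1.948 0.044 3.005] f [ 0.7 -1.1  0.3]
```

Call:
carry_out --plan '[[0, [0.02, 0, -0.06], 0], [0, [0.02, 0, -0.06], 0], [0, [0.02, 0, -0.06], 0], [0, [0, 0, 0], 0]]'

```text
time_s: 11.45
tool_pos: [-0.0319, 0.4311, 0.748]
tool_rot: [-0.192, 0.68, 0.673, 0.219]
force: [-0.5, -0.5, -0.0]
opening: 0.0002
```

```bash
python3 -c "
from h import *
o,R=rep()
print((R.T@np.array([0,1,0])).round(3),(R.T@np.array([1,0,0])).round(3),(R.T@np.array([0,0,1])).round(3))"
```

```text
11.45 [-0.0319  0.4311  0.748 ] z [ 0.039  0.555 -0.831] x [-0.002  0.831  0.556] tilt 33.8 q [1.423 0.022 0.989 1.948 0.043 3.017] f [-0.5 -0.5 -0. ]
[ 0.831 -0.021  0.555] [-0.002  0.999  0.039] [ 0.556  0.034 -0.831]
```

The tilt is now 34° with the tips leading +y, as wanted. I'll carry that orientation back to the bottle.

Call:
carry_out --plan '[[0, [-0.027, 0.047, 0.031], 0], [0, [-0.027, 0.047, 0.031], 0], [0, [-0.027, 0.047, 0.031], 0], [0, [-0.027, 0.047, 0.031], 0], [0, [-0.027, 0.047, 0.031], 0]]'

```text
time_s: 12.08
tool_pos: [0.2079, 0.4015, 0.5503]
tool_rot: [-0.19, 0.681, 0.673, 0.216]
force: [0.3, 1.0, 0.2]
opening: 0.0001
```

Call:
carry_out --plan '[[0, [-0.027, 0.047, 0.031], 0], [0, [-0.027, 0.047, 0.031], 0], [0, [-0.027, 0.047, 0.031], 0], [0, [0, 0, 0], 0]]'

```text
time_s: 12.58
tool_pos: [0.3534, 0.3816, 0.4295]
tool_rot: [-0.191, 0.683, 0.672, 0.212]
force: [0.2, -0.5, 1.1]
opening: -0.0002
```

```bash
cat >> h.py <<'E'
def to(*goal):
    o,R=rep(); d=np.array(goal)-o['tool_pos']; t=R.T@d; print('tool shift',t.round(4),'rows',np.linalg.norm(d)/.06)
E
python3 -c "
from h import *
to(.6,.03,.4)"
```

```text
12.575 [0.3534 0.3816 0.4295] z [ 0.034  0.546 -0.837] x [0.007 0.838 0.546] tilt 33.1 q [ 3.960e-01 -3.000e-02 -1.000e-03  1.320e+00  5.130e-01  2.057e+00] f [ 0.2 -0.5  1.1]
tool shift [-0.309   0.2542 -0.1589] rows 7.175264701110578
```

Call:
carry_out --plan '[[0, [-0.0386, 0.0318, -0.0199], 0], [0, [-0.0386, 0.0318, -0.0199], 0], [0, [-0.0386, 0.0318, -0.0199], 0], [0, [-0.0386, 0.0318, -0.0199], 0], [0, [-0.0386, 0.0318, -0.0199], 0]]'

```text
time_s: 13.2
tool_pos: [0.5064, 0.1624, 0.4174]
tool_rot: [-0.19, 0.681, 0.674, 0.216]
force: [0.3, 0.6, 0.1]
opening: -0.0002
```

Call:
carry_out --plan '[[0, [-0.0386, 0.0318, -0.0199], 0], [0, [-0.0386, 0.0318, -0.0199], 0], [0, [-0.0386, 0.0318, -0.0199], 0], [0, [0, 0, 0], 0]]'

```text
time_s: 13.7
tool_pos: [0.6011, 0.0294, 0.404]
tool_rot: [-0.191, 0.682, 0.672, 0.215]
force: [-0.5, -0.1, 0.7]
opening: 0.0001
```

```bash
python3 -c "
from h import *
to(.595,-.24,.3)"
```

```text
13.7 [0.6011 0.0294 0.404 ] z [ 0.037  0.55  -0.834] x [0.004 0.835 0.55 ] tilt 33.4 q [-0.338  0.386  0.463  1.822  0.56   1.198] f [-0.5 -0.1  0.7]
tool shift [-0.2821 -0.0027 -0.0616] rows 4.813244088905867
```

Call:
carry_out --plan '[[0, [-0.0564, -0.0005, -0.0123], 0], [0, [-0.0564, -0.0005, -0.0123], 0], [0, [-0.0564, -0.0005, -0.0123], 0], [0, [-0.0564, -0.0005, -0.0123], 0], [0, [-0.0564, -0.0005, -0.0123], 0]]'

```text
time_s: 14.32
tool_pos: [0.5942, -0.2375, 0.3031]
tool_rot: [-0.189, 0.681, 0.674, 0.216]
force: [1.1, 0.3, -0.6]
opening: -0.0
```

```bash
python3 -c "
from h import *
to(.595,-.19,.08)
s=snap('scene','s4.png')"
```

```text
14.325 [ 0.5942 -0.2375  0.3031] z [ 0.039  0.549 -0.835] x [-0.002  0.836  0.549] tilt 33.4 q [-0.703  0.605  0.569  1.906  0.46   0.789] f [ 1.1  0.3 -0.6]
tool shift [-0.0828 -0.0076  0.2123] rows 3.800936975832336
```

Call:
carry_out --plan '[[0, [-0.0207, -0.0019, 0.053], 0], [0, [-0.0207, -0.0019, 0.053], 0], [0, [-0.0207, -0.0019, 0.053], 0], [0, [-0.0207, -0.0019, 0.053], 0], [0, [0, 0, 0], 0]]'

```text
time_s: 15.0
tool_pos: [0.5936, -0.187, 0.0779]
tool_rot: [-0.193, 0.681, 0.673, 0.215]
force: [0.4, -0.1, 1.1]
opening: 0.0
```

```bash
python3 -c "
from h import *
to(.595,-.17,.036)
s=snap('scene','s4.png'); print(bottle((.594,-.1),s))
cv2.imwrite('pics/c4.png',cv2.resize(cv2.imread('pics/s4.png')[60:280,130:400],None,fx=2.5,fy=2.5))"
```

```text
15.0 [ 0.5936 -0.187   0.0779] z [ 0.033  0.553 -0.833] x [0.001 0.833 0.553] tilt 33.6 q [-0.646  0.653  0.073  1.343  0.479  0.849] f [ 0.4 -0.1  1.1]
tool shift [-0.009  -0.0001  0.0443] rows 0.753304961401463
(array([ 0.5938, -0.1002,  0.0057,  0.0034]), 457, np.float64(0.00078), array([ 0.5969, -0.0974,  0.204 ]))
```

View pics/c4.png

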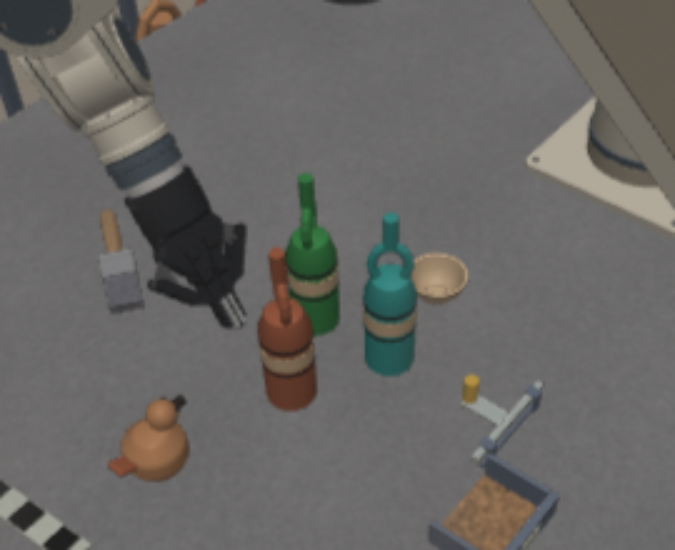

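The picture shows the tilted, closed fingers at (230,310), low behind the terracotta bottle at (288,350), and everything else undisturbed. I'll descend and start the push.

Call:
carry_out --plan '[[0, [-0.0045, 0, 0.022], 0], [0, [-0.0045, 0, 0.022], 0], [0, [0.0067, -0.0002, 0.0044], 0], [0, [0.0067, -0.0002, 0.0044], 0], [0, [0.0042, -0.0001, 0.0028], 0]]'

```text
time_s: 15.68
tool_pos: [0.5973, -0.1521, 0.0399]
tool_rot: [-0.189, 0.681, 0.674, 0.216]
force: [0.8, 1.6, 0.9]
opening: -0.0001
```

Call:
carry_out --plan '[[0, [0.0033, -0.0001, 0.0022], 0], [0, [0.0042, -0.0001, 0.0028], 0], [0, [0.0042, -0.0001, 0.0028], 0], [0, [0.0042, -0.0001, 0.0028], 0], [0, [0.0042, -0.0001, 0.0028], 0]]'

```text
time_s: 16.3
tool_pos: [0.5968, -0.1278, 0.0381]
tool_rot: [-0.19, 0.681, 0.674, 0.216]
force: [0.4, -5.0, 4.4]
opening: -0.0004
```

```bash
python3 -c "
from h import *
to(.595,-.1,.036)
print(bottle((.594,-.09)))"
```

```text
16.3 [ 0.5968 -0.1278  0.0381] z [ 0.039  0.549 -0.835] x [-0.001  0.835  0.55 ] tilt 33.4 q [-0.569  0.643 -0.06   1.173  0.505  0.933] f [ 0.4 -5.   4.4]
tool shift [ 0.0221 -0.0024  0.017 ] rows 0.4655806305804524
(array([ 0.5926, -0.0782,  0.0098, -0.0009]), 466, np.float64(0.001), array([ 0.5962, -0.0762,  0.2046]))
```

Call:
carry_out --plan '[[0, [0.0058, -0.0001, 0.0038], 0], [0, [0.0075, -0.0002, 0.005], 0], [0, [0.0075, -0.0002, 0.005], 0], [0, [0.0075, -0.0002, 0.005], 0], [0, [0.0075, -0.0002, 0.005], 0]]'

```text
time_s: 16.98
tool_pos: [0.5967, -0.0844, 0.0378]
tool_rot: [-0.19, 0.681, 0.674, 0.216]
force: [0.2, -5.4, 3.8]
opening: -0.0
```

Call:
carry_out --plan '[[0, [0.0075, -0.0002, 0.005], 0], [0, [0.0075, -0.0002, 0.005], 0], [0, [0.0075, -0.0002, 0.005], 0], [0, [0.0075, -0.0002, 0.005], 0], [0, [0.0058, -0.0001, 0.0038], 0]]'

```text
time_s: 17.6
tool_pos: [0.5966, -0.0413, 0.0376]
tool_rot: [-0.19, 0.681, 0.674, 0.216]
force: [0.6, -4.4, 1.8]
opening: 0.0004
```

```bash
python3 -c "
from h import *
to(.6,.121,.037)
print(bottle((.594,.008)))"
```

```text
17.6 [ 0.5966 -0.0413  0.0376] z [ 0.039  0.549 -0.835] x [-0.001  0.835  0.55 ] tilt 33.4 q [-0.449  0.589 -0.168  1.053  0.537  1.067] f [ 0.6 -4.4  1.8]
tool shift [0.1353 0.     0.0898] rows 2.706303768757818
(array([0.5875, 0.0077, 0.0056, 0.0015]), 471, np.float64(0.00071), array([0.5909, 0.0092, 0.2041]))
```

The bottle slides upright (tilt under 0.01 rad) but drifts to -x by 5 mm. I'll back off, recentre, and open the fingers slightly so they cradle it from behind.

Call:
carry_out --plan '[[0, [-0.01, 0, -0.0066], 0], [0.32, [-0.002, -0.004, -0.0013], 0], [0.32, [0, -0.0045, 0], 0], [0.32, [0, 0, 0], 0], [0.32, [0, 0, 0], 0]]'

```text
time_s: 18.27
tool_pos: [0.5879, -0.0562, 0.0374]
tool_rot: [-0.19, 0.681, 0.674, 0.216]
force: [0.7, 0.5, 0.6]
opening: 0.0273
```

```bash
python3 -c "
from h import *
to(.588,-.041,.037)
s=snap('top'); W=s['W'];h=cv2.cvtColor(s['img'],cv2.COLOR_RGB2HSV)
m=(W[...,2]>.02)&(W[...,2]<.104)&(np.hypot(W[...,0]-.59,W[...,1]-.008)<.05)&(h[...,1]>100)&(h[...,0]<15)
q=W[m];r=least_squares(lambda p:np.hypot(q[:,0]-p[0],q[:,1]-p[1])-.028,[.59,.008],loss='soft_l1',f_scale=.002);print('top',r.x,len(q))
print(bottle((.59,.01)))"
```

```text
18.275 [ 0.5879 -0.0562  0.0374] z [ 0.039  0.549 -0.835] x [-0.001  0.835  0.55 ] tilt 33.4 q [-0.477  0.587 -0.174  1.065  0.53   1.035] f [0.7 0.5 0.6]
tool shift [ 0.0125 -0.0003  0.0087] rows 0.2534401088305574
top [0.58923595 0.00675944] 11
(array([0.5874, 0.0086, 0.0054, 0.0017]), 461, np.float64(0.00075), array([0.5905, 0.0107, 0.2043]))
```

Call:
carry_out --plan '[[0.32, [0.005, 0, 0.0033], 0], [0.32, [0.005, 0, 0.0033], 0], [0.32, [0.0042, 0.0002, 0.0028], 0], [0.32, [0.0058, 0.0003, 0.0038], 0], [0.32, [0.0075, 0.0004, 0.005], 0]]'

```text
time_s: 19.0
tool_pos: [0.5896, -0.023, 0.0373]
tool_rot: [-0.189, 0.681, 0.674, 0.216]
force: [-0.2, -2.6, -0.2]
opening: 0.0272
```

Call:
carry_out --plan '[[0.32, [0.0075, 0.0004, 0.005], 0], [0.32, [0.0075, 0.0004, 0.005], 0], [0.32, [0.0075, 0.0004, 0.005], 0], [0.32, [0.0075, 0.0004, 0.005], 0], [0.32, [0.0058, 0.0003, 0.0038], 0]]'

```text
time_s: 19.62
tool_pos: [0.5924, 0.0203, 0.0372]
tool_rot: [-0.19, 0.681, 0.674, 0.216]
force: [0.5, -2.6, 0.2]
opening: 0.0275
```

```bash
python3 -c "
from h import *
to(.6,.121,.037)
print(bottle((.594,.065)))"
```

```text
19.625 [0.5924 0.0203 0.0372] z [ 0.039  0.549 -0.835] x [-0.001  0.835  0.55 ] tilt 33.4 q [-0.357  0.554 -0.237  0.965  0.556  1.172] f [ 0.5 -2.6  0.2]
tool shift [0.084  0.0056 0.0558] rows 1.6835298768677156
(array([0.5941, 0.0657, 0.0055, 0.0045]), 462, np.float64(0.00065), array([0.5974, 0.0675, 0.2042]))
```

Call:
carry_out --plan '[[0.32, [0.0058, 0.0001, 0.0038], 0], [0.32, [0.0075, 0.0002, 0.005], 0], [0.32, [0.0075, 0.0002, 0.005], 0], [0.32, [0.0075, 0.0002, 0.005], 0], [0.32, [0.0075, 0.0002, 0.005], 0]]'

```text
time_s: 20.3
tool_pos: [0.5941, 0.0633, 0.0371]
tool_rot: [-0.19, 0.681, 0.674, 0.216]
force: [0.4, -4.6, 1.7]
opening: 0.0273
```

Call:
carry_out --plan '[[0.32, [0.0075, 0.0002, 0.005], 0], [0.32, [0.0075, 0.0002, 0.005], 0], [0.32, [0.0075, 0.0002, 0.005], 0], [0.32, [0.0058, 0.0001, 0.0038], 0], [0.32, [0.0033, 0, 0.0022], 0]]'

```text
time_s: 20.92
tool_pos: [0.5956, 0.101, 0.0369]
tool_rot: [-0.19, 0.681, 0.674, 0.216]
force: [0.2, -4.9, 2.3]
opening: 0.0272
```

```bash
python3 -c "
from h import *
to(.6,.126,.037)
s=snap('scene','s5.png');print(bottle((.598,.15),s))
cv2.imwrite('pics/c5.png',cv2.resize(cv2.imread('pics/s5.png')[130:310,240:420],None,fx=3,fy=3))"
```

```text
20.925 [0.5956 0.101  0.0369] z [ 0.039  0.549 -0.835] x [-0.001  0.835  0.55 ] tilt 33.4 q [-0.223  0.53  -0.281  0.86   0.575  1.329] f [ 0.2 -4.9  2.3]
tool shift [0.0209 0.0039 0.0139] rows 0.4231059101693379
(array([0.5973, 0.1466, 0.0048, 0.0007]), 472, np.float64(0.00063), array([0.6007, 0.1474, 0.2044]))
```

View pics/c5.png

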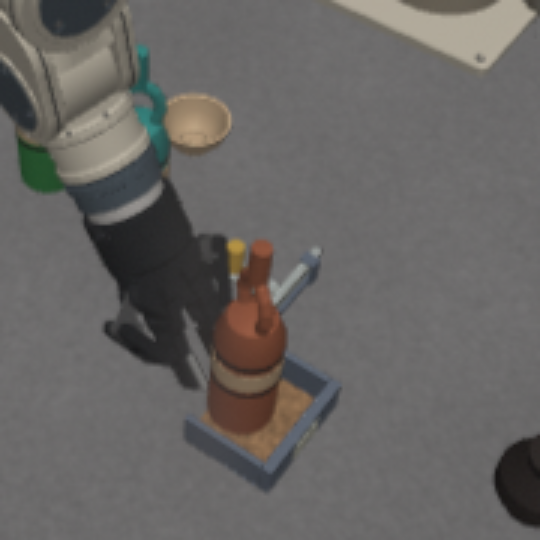

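The picture shows the bottle upright inside the bay's mouth at (245,370), between the side walls. About 25 mm remain, so I'll finish slowly and watch the force.

Call:
carry_out --plan '[[0.32, [0.0042, 0.0001, 0.0028], 0], [0.32, [0.0042, 0.0001, 0.0028], 0], [0.32, [0.0042, 0.0001, 0.0028], 0], [0.32, [0.0033, 0, 0.0022], 0], [0.32, [0.002, 0, 0.0013], 0]]'

```text
time_s: 21.6
tool_pos: [0.5964, 0.1223, 0.0368]
tool_rot: [-0.19, 0.681, 0.674, 0.216]
force: [-0.8, -4.6, 3.1]
opening: 0.0275
```

Call:
carry_out --plan '[[0.32, [0.0017, 0, 0.0011], 0], [0.32, [0.0012, 0, 0.0008], 0]]'

```text
time_s: 21.85
tool_pos: [0.5965, 0.1255, 0.0368]
tool_rot: [-0.19, 0.681, 0.674, 0.216]
force: [-0.9, -4.8, 3.4]
opening: 0.0273
```

```bash
python3 -c "
from h import *
to(.6,.126,.037)
print(bottle((.598,.17)))"
```

```text
21.85 [0.5965 0.1255 0.0368] z [ 0.039  0.549 -0.835] x [-0.001  0.835  0.55 ] tilt 33.4 q [-0.182  0.526 -0.29   0.828  0.579  1.379] f [-0.9 -4.8  3.4]
tool shift [0.0005 0.0035 0.0002] rows 0.059225009567480544
(array([ 5.982e-01,  1.710e-01,  5.100e-03, -1.000e-04]), 468, np.float64(0.00059), array([0.6018, 0.1717, 0.2049]))
```

Call:
carry_out --plan '[[0.32, [0.001, 0, 0.0007], 0], [0.32, [0.001, 0, 0.0007], 0]]'

```text
time_s: 22.15
tool_pos: [0.5967, 0.1264, 0.0367]
tool_rot: [-0.188, 0.682, 0.673, 0.215]
force: [-4.1, -19.2, 8.7]
opening: 0.0273
```

The force rose to 19 N, so the bottle is against the back wall. I'll retreat. The tilted hand would foul the turquoise bottle at the post, so I'll undo the tilt the same way on the robot's right side.

Call:
carry_out --plan '[[0.32, [-0.025, 0.0006, -0.0165], 0], [0.32, [0.001, 0.0069, -0.047], 0], [0.32, [0.001, 0.0069, -0.047], 0], [0, [0.001, 0.0069, -0.047], 0], [0, [0.001, 0.0069, -0.047], 0]]'

```text
time_s: 22.78
tool_pos: [0.6165, -0.0027, 0.1979]
tool_rot: [-0.19, 0.681, 0.673, 0.216]
force: [0.6, -0.2, -1.4]
opening: 0.0001
```

```bash
python3 -c "
from h import *
to(.62,-.33,.2)
print(bottle((.598,.171)))
s=snap('top');W=s['W'];h=cv2.cvtColor(s['img'],cv2.COLOR_RGB2HSV)
m=(h[...,0]>15)&(h[...,0]<32)&(h[...,1]>150)&(np.hypot(W[...,0]-.5,W[...,1]-.065)<.04)&(W[...,2]>.03)&(W[...,2]<.07);print('post',W[m].mean(0),m.sum())"
```

```text
22.775 [ 0.6165 -0.0027  0.1979] z [ 0.038  0.55  -0.834] x [-0.001  0.835  0.551] tilt 33.5 q [-0.378  0.463  0.063  1.37   0.553  1.147] f [ 0.6 -0.2 -1.4]
tool shift [-0.272   0.0103 -0.1817] rows 5.454795098756604
(array([0.5981, 0.171 , 0.0068, 0.0037]), 463, np.float64(0.00058), array([0.6016, 0.1718, 0.2046]))
post [0.49762241 0.06454211 0.05443708] 25
```

Call:
carry_out --plan '[[0, [-0.0453, 0.0017, -0.0303], 0], [0, [-0.0453, 0.0017, -0.0303], 0], [0, [-0.0453, 0.0017, -0.0303], 0], [0, [-0.0453, 0.0017, -0.0303], 0], [0, [-0.0453, 0.0017, -0.0303], 0]]'

```text
time_s: 23.5
tool_pos: [0.6194, -0.2759, 0.1981]
tool_rot: [-0.191, 0.681, 0.673, 0.216]
force: [0.6, -0.1, -1.1]
opening: 0.0001
```

```bash
python3 -c "
from h import *
to(.1,-.48,.22)"
```

```text
23.5 [ 0.6194 -0.2759  0.1981] z [ 0.038  0.551 -0.834] x [-0.001  0.834  0.551] tilt 33.5 q [-0.721  0.708  0.499  1.743  0.454  0.771] f [ 0.6 -0.1 -1.1]
tool shift [-0.1579 -0.5142 -0.1503] rows 9.30867466537832
```

Call:
carry_out --plan '[[0, [-0.0158, -0.0514, -0.015], 0], [0, [-0.0158, -0.0514, -0.015], 0], [0, [-0.0158, -0.0514, -0.015], 0], [0, [-0.0158, -0.0514, -0.015], 0], [0, [-0.0158, -0.0514, -0.015], 0]]'

```text
time_s: 24.12
tool_pos: [0.3585, -0.3766, 0.2091]
tool_rot: [-0.19, 0.681, 0.673, 0.216]
force: [-0.4, -0.9, 0.0]
opening: -0.0001
```

Call:
carry_out --plan '[[0, [-0.0158, -0.0514, -0.015], 0], [0, [-0.0158, -0.0514, -0.015], 0], [0, [-0.0158, -0.0514, -0.015], 0], [0, [-0.0158, -0.0514, -0.015], 0], [0, [-0.0158, -0.0514, -0.015], 0]]'

```text
time_s: 24.75
tool_pos: [0.099, -0.4788, 0.2198]
tool_rot: [-0.19, 0.681, 0.674, 0.217]
force: [0.7, -0.8, 0.0]
opening: -0.0
```

```bash
python3 -c "
from h import *
to(.0,-.45,.5)"
```

```text
24.75 [ 0.099  -0.4788  0.2198] z [ 0.039  0.551 -0.834] x [-0.001  0.835  0.551] tilt 33.5 q [-1.563  0.535  0.206  1.825  0.043  0.005] f [ 0.7 -0.8  0. ]
tool shift [ 0.1785 -0.0902 -0.2217] rows 4.976128532644368
```

Call:
carry_out --plan '[[0, [0.033, 0.002, -0.05], 0], [0, [0.033, 0.002, -0.05], 0], [0, [0.033, 0.002, -0.05], 0], [0, [0.03, 0.002, -0.05], 0], [0, [0.03, 0.002, -0.05], 0]]'

```text
time_s: 25.38
tool_pos: [0.0958, -0.4077, 0.3607]
tool_rot: [-0.133, 0.697, 0.685, 0.166]
force: [-0.3, -1.5, 0.2]
opening: 0.0001
```

```bash
python3 -c "
from h import *
to(.1,-.45,.7)"
```

```text
25.375 [ 0.0958 -0.4077  0.3607] z [ 0.049  0.413 -0.909] x [0.006 0.91  0.414] tilt 24.6 q [-1.573  0.281  0.231  1.947  0.048  0.004] f [-0.3 -1.5  0.2]
tool shift [ 0.102   0.0196 -0.3258] rows 5.699601803348579
```

Call:
carry_out --plan '[[0, [0.007, 0.002, -0.052], 0], [0, [0.007, 0.002, -0.052], 0], [0, [0.005, 0.002, -0.052], 0], [0, [0.003, 0.002, -0.052], 0], [0, [0.0, 0.002, -0.052], 0]]'

```text
time_s: 26.0
tool_pos: [0.0913, -0.4301, 0.4226]
tool_rot: [-0.065, 0.71, 0.694, 0.102]
force: [-0.2, 0.2, 0.6]
opening: 0.0002
```

```bash
python3 -c "
from h import *
to(.1,-.45,.7)"
```

```text
26.0 [ 0.0913 -0.4301  0.4226] z [ 0.055  0.233 -0.971] x [0.016 0.972 0.235] tilt 13.9 q [-1.585  0.217  0.357  1.948  0.052  0.002] f [-0.2  0.2  0.6]
tool shift [ 0.0459  0.0231 -0.2735] rows 4.637706560724706
```

Call:
carry_out --plan '[[0, [0.0, 0.002, -0.058], 0], [0, [0.0, 0.002, -0.058], 0], [0, [0.0, 0.002, -0.058], 0], [0, [0.0, 0.002, -0.058], 0], [0, [0.0, 0.002, -0.058], 0]]'

```text
time_s: 26.62
tool_pos: [0.088, -0.4361, 0.5029]
tool_rot: [0.014, 0.717, 0.696, 0.027]
force: [0.2, 1.3, -0.3]
opening: 0.0001
```

```bash
python3 -c "
from h import *
to(.35,-.4,.35)"
```

```text
26.625 [ 0.088  -0.4361  0.5029] z [ 0.058  0.018 -0.998] x [0.028 0.999 0.02 ] tilt 3.5 q [-1.596  0.134  0.492  1.948  0.057  0.003] f [ 0.2  1.3 -0.3]
tool shift [0.0405 0.2517 0.1684] rows 5.092209806419091
```

Call:
carry_out --plan '[[0, [0.008, 0.0503, 0.0337], 0], [0, [0.008, 0.0503, 0.0337], 0], [0, [0.008, 0.0503, 0.0337], 0], [0, [0.008, 0.0503, 0.0337], 0], [0, [0.008, 0.0503, 0.0337], 0]]'

```text
time_s: 27.25
tool_pos: [0.3515, -0.3996, 0.3488]
tool_rot: [0.014, 0.717, 0.696, 0.028]
force: [-0.0, -1.3, -0.1]
opening: -0.0003
```

Call:
carry_out --plan '[[0, [0.0585, 0.01, 0.005], 0], [0, [0.0585, 0.01, 0.005], 0], [0, [0.0585, 0.01, 0.005], 0], [0, [0.0585, 0.01, 0.005], 0], [0, [0.0585, 0.01, 0.005], 0]]'

```text
time_s: 27.88
tool_pos: [0.4095, -0.107, 0.3342]
tool_rot: [0.014, 0.717, 0.696, 0.029]
force: [1.6, -0.4, 0.4]
opening: -0.0
```

```bash
python3 -c "
from h import *
to(.445,.062,.3)"
```

```text
27.875 [ 0.4095 -0.107   0.3342] z [ 0.06   0.02  -0.998] x [0.029 0.999 0.022] tilt 3.6 q [-0.484 -0.006 -0.097  1.436  0.046  1.117] f [ 1.6 -0.4  0.4]
tool shift [0.1692 0.0284 0.0396] rows 2.9346251649100394
```

Call:
carry_out --plan '[[0, [0.0564, 0.0095, 0.0132], 0], [0, [0.0564, 0.0095, 0.0132], 0], [0, [0.0564, 0.0095, 0.0132], 0], [0, [-0.0013, -0.0035, 0.06], 0], [0, [-0.0013, -0.0035, 0.06], 0]]'

```text
time_s: 28.5
tool_pos: [0.4453, 0.0616, 0.1787]
tool_rot: [0.014, 0.716, 0.697, 0.029]
force: [1.1, -0.4, -0.7]
opening: 0.0
```

```bash
python3 -c "
from h import *
to(.45,.065,.057)
s=snap('scene','s6.png')
cv2.imwrite('pics/c6.png',cv2.resize(cv2.imread('pics/s6.png')[110:310,230:430],None,fx=3,fy=3))"
```

```text
28.5 [0.4453 0.0616 0.1787] z [ 0.061  0.021 -0.998] x [0.026 0.999 0.023] tilt 3.7 q [-0.065  0.089 -0.398  1.024  0.025  1.533] f [ 1.1 -0.4 -0.7]
tool shift [ 0.0008 -0.0028  0.1218] rows 2.031042617140782
```

View pics/c6.png

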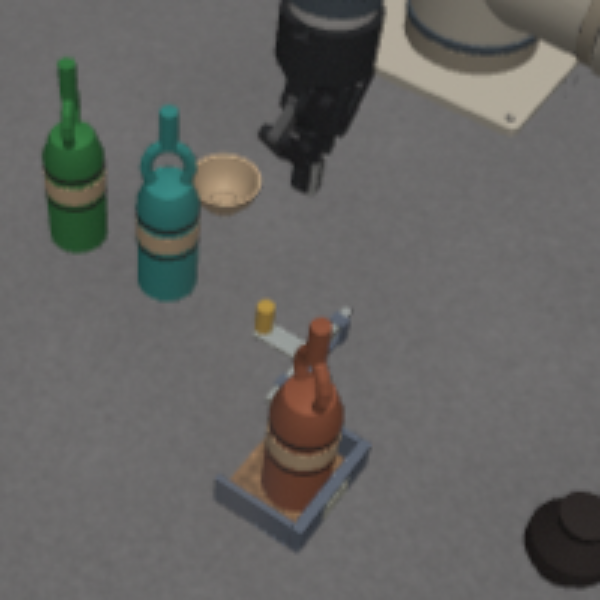

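The picture shows the bottle upright at the bay's back at (303,440), the guard still open, and the vertical hand above and short of the yellow post at (265,315), well clear of the turquoise bottle. I'll go down and push.

Call:
carry_out --plan '[[0, [0.0014, -0.0014, 0.06], 0], [0, [0.0014, -0.0014, 0.06], 0], [0, [0.0004, 0.012, 0.0007], 0], [0, [0.0004, 0.01, 0.0006], 0], [0, [0.0003, 0.009, 0.0005], 0]]'

```text
time_s: 29.18
tool_pos: [0.4823, 0.0658, 0.0618]
tool_rot: [0.014, 0.717, 0.696, 0.029]
force: [-3.1, -0.6, 1.8]
opening: -0.0002
```

Call:
carry_out --plan '[[0, [0.0003, 0.01, 0.0006], 0], [0, [0.0003, 0.01, 0.0006], 0], [0, [0.0003, 0.01, 0.0006], 0], [0, [0.0003, 0.01, 0.0006], 0], [0, [0.0003, 0.01, 0.0006], 0]]'

```text
time_s: 29.8
tool_pos: [0.5309, 0.0662, 0.0591]
tool_rot: [0.012, 0.717, 0.696, 0.028]
force: [-2.4, 0.5, 0.9]
opening: -0.0
```

```bash
cat >> h.py <<'E'
def post():
    for n in('top','scene'):
        s=snap(n);W=s['W'];h=cv2.cvtColor(s['img'],cv2.COLOR_RGB2HSV)
        m=(h[...,0]>15)&(h[...,0]<32)&(h[...,1]>150)&(abs(W[...,0]-.54)<.09)&(abs(W[...,1]-.066)<.03)&(W[...,2]>.03)&(W[...,2]<.07)
        print('post',n,m.sum(),W[m].mean(0).round(4) if m.any() else None)
E
python3 -c "
from h import *
to(.565,.067,.057); post(); print(bottle((.598,.171)))"
```

```text
29.8 [0.5309 0.0662 0.0591] z [ 0.058  0.021 -0.998] x [0.028 0.999 0.023] tilt 3.5 q [-0.045  0.338 -0.409  0.767  0.024  1.555] f [-2.4  0.5  0.9]
tool shift [0.0017 0.0339 0.0041] rows 0.5698605846706674
post top 0 None
post scene 3 [0.5562 0.0676 0.0538]
(array([ 0.5979,  0.1712,  0.0095, -0.0006]), 461, np.float64(0.00059), array([0.6016, 0.1719, 0.2049]))
```

Call:
carry_out --plan '[[0, [0.0003, 0.009, 0.0006], 0], [0, [0.0003, 0.008, 0.0006], 0], [0, [0.0002, 0.006, 0.0004], 0], [0, [0.0001, 0.004, 0.0003], 0], [0, [0.0001, 0.003, 0.0002], 0]]'

```text
time_s: 30.58
tool_pos: [0.5606, 0.0663, 0.0588]
tool_rot: [0.013, 0.717, 0.697, 0.028]
force: [-2.3, 1.2, 1.5]
opening: -0.0001
```

Call:
carry_out --plan '[[0, [0, 0.002, 0.0001], 0], [0, [0, 0.002, 0.0001], 0]]'

```text
time_s: 30.82
tool_pos: [0.5637, 0.0663, 0.0587]
tool_rot: [0.012, 0.717, 0.697, 0.028]
force: [-8.8, 1.5, 3.8]
opening: -0.0001
```

Call:
carry_out --plan '[[0, [0, 0.001, 0], 0], [0, [0, 0, 0], 0]]'

```text
time_s: 31.08
tool_pos: [0.5638, 0.0663, 0.0587]
tool_rot: [0.011, 0.717, 0.697, 0.027]
force: [-9.2, 0.7, 5.3]
opening: 0.0003
```

Call:
carry_out --plan '[[0, [0, -0.02, -0.001], 0], [0, [0, -0.02, -0.001], 0], [0, [0, 0, -0.06], 0], [0, [0, 0, -0.06], 0], [0, [-0.02, -0.05, -0.03], 0]]'

```text
time_s: 31.7
tool_pos: [0.4691, 0.0452, 0.2085]
tool_rot: [0.015, 0.716, 0.697, 0.03]
force: [-0.8, -0.7, 0.2]
opening: -0.0
```

```bash
python3 -c "
from h import *
rep(); post(); print(bottle((.598,.171)))
a=snap('top','t7.png');b=snap('scene','s7.png')
A=cv2.imread('pics/t7.png')[150:300,180:370];B=cv2.imread('pics/s7.png')[120:300,220:430]
cv2.imwrite('pics/c7.png',np.hstack([cv2.resize(A,(400,316)),cv2.resize(B,(369,316))]))"
```

```text
31.7 [0.4691 0.0452 0.2085] z [ 0.065  0.02  -0.998] x [0.027 0.999 0.022] tilt 3.9 q [-0.098  0.105 -0.299  1.104  0.026  1.502] f [-0.8 -0.7  0.2]
post top 23 [0.5858 0.0661 0.0542]
post scene 15 [0.5871 0.0671 0.0531]
(array([ 0.5982,  0.1713,  0.0054, -0.0017]), 468, np.float64(0.00065), array([0.6016, 0.1718, 0.2046]))
```

View pics/c7.png

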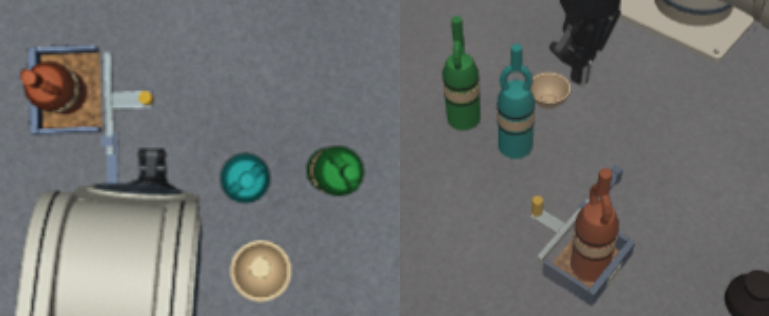

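The top view shows the bar across the mouth (left half, x about 107) and the bottle against the back wall. The post is at about -15 mm in the bay's x, which is fully shut. The hand is clear of everything.

```bash
python3 -c "
from workcell import bot
print(bot.close_job())"
```

```text
the job is handed in; nothing more can be done
None
```

The job is handed in: the bottle stands upright in the bay against its back wall, and the guard is shut across the mouth. The hand-in reports no verdict, so these are my own last checks.

**How it went**
- **First push failed:** with the hand vertical, the finger's knuckle met the bottle too high. It leaned to about 0.07 rad, so I backed off and it stood upright again.
- **Tilting the hand:** the moves have no tilt command, so I drove joint 4 against its limit to get about 33°. I then pushed the bottle low. It drifted 5 mm sideways, so I backed off, recentred, and cradled it with the fingers slightly open until the force rose to 19 N at the back wall.
- **Shutting the guard:** I undid the tilt the same way so the hand would clear the turquoise bottle. Then I pushed the yellow post until it met the end stop at about 9 N.

**Last checks**
- **Bottle:** at about (0.598, 0.171) in the world, or about -3 mm in x and +8 mm in y in the bay's frame. Its tilt was under 0.01 rad.
- **Guard:** the post moved from x = 0.498 to 0.586, which puts the bar at about 0.10 m of travel.
- **Bystanders:** I checked these only by eye. The last views show the bowl and the turquoise and green bottles in place, and part of the jar. I last saw the bird pot and the brush just before the low push, in place.
- **Joint range:** joint 3 briefly read 1.364 against its 1.36 limit while I was reaching out. The simulator reported nothing, but I can't rule out that it counts as passing the range.

Finished at about 32 s, under the 69 s limit.

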